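Leak-check the hatch joint of a sample chiller

TASK

Take the leak-detector wand out of its stand and guide its tip slowly, always under 10 cm a second while it is down in the joint, along the whole open joint of the hatch on the sample chiller's sloping front: from the end of the top run, along to the corner, then down the side run to its lower end. Hold the wand square to the sloping face with the tip down close to the bottom of the joint (within about 5 mm, touching gently at most). Then put the wand back upright in its stand, collar resting on top, and leave everything else where it is.

Things in the scene. Friction and masses are not known exactly. Their poses are not given: they have to be found in the camera images.
- wand: loose hand wand, 144 mm long, 0.12 kg, standing tip down in its stand. Origin at the point of the tip, z runs from tip to handle. Steel probe 8 mm in diameter, round-ended, z 0 to 45 mm; black shaft 14 mm in diameter to 70 mm; black collar 32 mm in diameter, 70 to 76 mm; plain grey square handle 22 x 22 mm (flats across x and y), 76 to 144 mm: grip it there
- wand_tip (a point): the point of the wand's tip (the wand's origin)
- wand_collar (a point): on the wand's axis, underside of the collar, 70 mm from the tip
- stand: fixed aluminium block 80 x 80 x 80 mm with a square hole 22 x 22 mm right through its middle, z up; origin at the centre of its underside, on the table. The wand hangs in the hole with its collar on the block's top, tip 10 mm above the table; the handle stands 66 mm above the collar
- chiller: fixed white bench-top sample chiller, 230 mm deep (x), 240 mm wide (y), 158 mm high; origin at the centre of its underside, z up, front to -x. Its front slopes up and back at 30 degrees from the table plane, above a 40 mm upright foot; the rear 85 mm of its top is level
- cover: the sloping front. Origin: corner of the open joint, centre line, on its floor; x up the slope, y level to the left seen from the robot, z out of the face. The joint, between aluminium hatch (100 x 60 mm) and white panels, is a channel 16 mm wide, 24 mm deep (floor z = 0): top run along y from start (y = 100 mm) to corner, side run down to x = -60 mm; it extends 8 mm past each point
- seam_start (a point): start end of the joint, far (+y) end of the top run, on the channel floor, 100 mm from the corner
- seam_corner (a point): corner of the joint, on the channel floor
- seam_end (a point): lower end of the side run, on the channel floor, 60 mm from the corner
- timer: bystander: loose white bench timer, 55 x 70 x 22 mm, lying on the level top of the chiller; origin at the centre of its underside
- bottle: bystander: loose amber bottle, 60 mm in diameter, 110 mm high, standing behind the stand; origin at the centre of its underside
- marker: bystander: loose marker pen, 16 mm in diameter, about 110 mm long, lying on the table near the robot; origin at its middle, underside
Mind the look-alikes: they are no part of the job. There is more than one size of the wand; the job needs the smallest.

How it is judged:
By the outcome, as a careful person would: the job done as asked, in the order asked, and still so for the second after the job is handed in, with the robot touching nothing.
It also fails if it takes over 72 s, if anything falls off the work surface, if the arm or the gripper's body presses on something with over 40 N, if the wrist force passes 120 N, or if a joint passes its speed limit or range.

ROBOT

A 6-joint arm with a two-finger parallel gripper is mounted at the origin on the work surface. World frame = base frame: x ahead of the robot, y to its left, z up, the work surface at z = 0. Lengths are in mm, angles in rad, forces in N, time in s.
With the tool pointing down it reaches from about 350 to 775 mm from the base axis. Payload 7.3 kg.
Tool frame: the origin (TCP) lies at the centre of the arm's flange, where the gripper is bolted on; the fingertips stand 178 mm ahead of it and the grasp point (between the pads) lies 159 mm ahead of it; z points along the fingers, y is the line along which they close (so a half turn about z gives the same grasp; the last joint's range is limited). The gripper opens to 92 mm and grips with 3 to 60 N. Pads are 19 mm wide; open, the fingers measure 130 mm over their backs; the gripper's body (75 mm by 190 mm) begins 47 mm behind the grasp point.
Start: joints at [0.976, 0.342, 1.524, -0, 1.275, -0.146], TCP at [227.769, 473.021, 404.741] pointing down, gripper open.
Joint ranges: [-2.53, 2.53], [-0.77, 2.02], [0.04, 2.7], [-1, 4.14], [0.28, 2.66], [-3.11, 3.11]. Speed limits (rad/s): [2.57, 2.57, 3.14, 3.14, 3.14, 3.14].

INTERFACE

Orientations are given as [roll, pitch, yaw] about the fixed x, y, z axes, in that order (R = Rz(yaw) Ry(pitch) Rx(roll)).
In Python, from plant import * gives the robot as it stands. The module is installed in compiled form; this text tells all that it offers.
- The arm moves only by the shell command python3 -m inch 'ROWS'. ROWS is JSON, a list of rows, each a list of 5 numbers: the shift along the tool's x, y, z in m, then the turn about the tool's z in rad, then the opening, from 0 (shut) to 1 (fully open). In form: [[tx, ty, tz, spin, claw], ...]. A call has 1 to 8 rows; each row is the pose to reach, as a shift and turn from the pose commanded when the call began, along the tool's axes at that moment; what a row does not reach only later rows make up. A row lasts 1/12 s, in which the tool goes at most 41.7 mm and 7.16 degrees, less where a joint would pass 70% of its speed; a pose out of reach is approached as far as the arm can. A call with a gripper value outside its range is refused whole. The fingers move at their own pace and stop on an object; the grip force is fixed at half the most. Time passes only in rows, so rows that repeat a pose let the fingers close. It gives the time, the measured TCP pose, the force, the opening and the grip force at its end, in the units of the state.
- get_obs(): the state, without advancing time (a new reading comes with each control period).
- capture(name): name is "scene" or "side" or "wrist"; returns a dict with "color" (420x560x3 uint8, red, green, blue), "intrinsics" (3x3 intrinsics, pixels), "pose" (4x4, takes a point from camera to world coordinates). Camera axes: x right, y down, z forward; pixel columns grow to the right and rows downward; lengths in mm; the calibration is good to about 2 mm. A picture is of the moment at which its call begins. There is no depth.
- close_job(): hands the job in; it is judged then, once.
Trained networks look in a picture, given as the dict that the camera call returned (one of the last four; its "shot" number tells which), for a name from the list of things; names that differ only in an ending like _2 or _b are one class to them, and where a whole thing is asked for, a point or a joint stands for the part that bears it (a point fixed in the world has none). Each returns a list of dicts, best first, with "conf" (0 to 1); they miss things now and then, are a little off and sometimes report something else, mostly with a low value. They report only what shows in the picture. A call takes as long as a camera call. They do not tell look-alikes from the thing itself.
- look_for(picture, target): "rect" ([centre column, centre row, width, height] in pixels, round what is visible of it).
- trace(picture, target): "pixels" (420x560 bool, what is visible of it) and "rect" ([centre column, centre row, width, height] in pixels, round what is visible of it).
- tip_of(picture, target): "centre" ([column, row] in pixels: a listed point, or the origin of a listed thing).
The state is a dict: "time": time; "joint_positions": joint angles; "dq": joint speeds; "tau": joint torques, N m; "tool_pos": TCP position; "tcp_rot": TCP orientation; "contact_force": force on the tool from outside, world axes, zero at the start; "moment": the same for the moment, N m; "grip_width": finger opening in mm; "finger_force": force on a finger pad.
Only numpy, scipy, OpenCV 4.12 (cv2) and the standard library are available. Lean on these libraries where they do the work, as an engineer would, in place of code of your own. Each camera call takes 0.05 s, during which the arm holds its last target. There are 200 camera calls.

## Working session

There is one attempt and no reset: what is moved stays moved. The work goes in short steps, Python scripts to look and compute and a shell command to move; the robot and the scene stay as the last step left them, time stands still between calls to the robot, and variables do not carry over. Pictures are saved under pics/ and viewed, at most 10 in all, crops included, and the job is handed in when it is done.

```bash
mkdir -p pics; cat > h.py <<'E'
from plant import *
import numpy as np, cv2
from scipy.spatial.transform import Rotation as R
def save(p,n,rect=None,s=1):
    im=p["color"][:,:,::-1]
    if rect: c0,r0,c1,r1=rect; im=im[r0:r1,c0:c1]
    cv2.imwrite("pics/"+n+".png",cv2.resize(im,None,fx=s,fy=s,interpolation=cv2.INTER_CUBIC))
def ray(p,uv):
    d=np.linalg.inv(p["intrinsics"])@[uv[0],uv[1],1]; T=np.array(p["pose"])
    d=T[:3,:3]@d; return T[:3,3],d/np.linalg.norm(d)
def atz(p,uv,z):
    o,d=ray(p,uv); return o+d*(z-o[2])/d[2]
def tri(*pu):
    A=np.zeros((3,3));b=np.zeros(3);L=[]
    for p,u in pu:
        o,d=ray(p,u);M=np.eye(3)-np.outer(d,d);A+=M;b+=M@o;L.append((o,M))
    x=np.linalg.solve(A,b); return x,[np.linalg.norm(M@(x-o)) for o,M in L]
def proj(p,X):
    T=np.linalg.inv(np.array(p["pose"])); c=p["intrinsics"]@(T[:3,:3]@np.asarray(X,float)+T[:3,3]); return c[:2]/c[2]
E
cat > a.py <<'E'
from h import *
np.set_printoptions(precision=3,suppress=True)
o=get_obs()
for k,v in o.items(): print(k,np.round(v,3))
P={n:capture(n) for n in("scene","side","wrist")}
for n in P: print(n,np.array(P[n]["pose"]).round(2).tolist(),P[n]["intrinsics"][0][0])
cv2.imwrite("pics/sc.png",P["scene"]["color"][:,:,::-1]);
cv2.imwrite("pics/sd.png",P["side"]["color"][:,:,::-1]);cv2.imwrite("pics/wr.png",P["wrist"]["color"][:,:,::-1])
for n in P:
  for t in("wand","stand","chiller","cover","timer","bottle","marker"):
    print(n,t,[(np.round(d["centre"]).tolist(),round(d["conf"],2)) for d in tip_of(P[n],t)][:4],[(np.round(d["rect"]).tolist(),round(d["conf"],2)) for d in look_for(P[n],t)][:4] if t in("wand","stand") else "")
  for t in("wand_tip","wand_collar","seam_start","seam_corner","seam_end"):
    print(n,t,[(np.round(d["centre"],1).tolist(),round(d["conf"],2)) for d in tip_of(P[n],t)][:4])
E
python3 a.py
```

```text
time 0.0
joint_positions [ 0.976  0.343  1.525  0.     1.275 -0.146]
dq [-0.001 -0.001  0.001  0.001 -0.002 -0.   ]
tau [  0.001 -43.124 -24.422   0.072   0.056  -0.   ]
tool_pos [227.7   472.904 404.031]
tcp_rot [-3.14  -0.     2.693]
contact_force [0.14  0.284 0.153]
moment [-0.014 -0.007 -0.005]
finger_force 0.0
grip_width 91.993
scene [[0.27, 0.61, -0.74, 1189.16], [0.96, -0.17, 0.21, -191.79], [0.0, -0.77, -0.64, 643.79], [0.0, 0.0, 0.0, 1.0]] 414.32668141072264
side [[0.9, -0.31, 0.31, 316.06], [-0.44, -0.66, 0.61, -510.64], [0.01, -0.69, -0.73, 694.4], [0.0, 0.0, 0.0, 1.0]] 382.3862348462806
wrist [[0.43, 0.87, 0.23, 164.82], [0.9, -0.42, -0.11, 504.26], [-0.0, 0.26, -0.97, 383.43], [0.0, 0.0, 0.0, 1.0]] 289.6134145089184
scene wand [([339.0, 228.0], 0.97), ([201.0, 296.0], 0.74), ([312.0, 261.0], 0.66)] [([369.0, 212.0, 18.0, 38.0], 0.6), ([344.0, 191.0, 22.0, 72.0], 0.55)]
scene stand [([364.0, 253.0], 0.69)] [([368.0, 243.0, 58.0, 60.0], 0.94), ([370.0, 213.0, 19.0, 41.0], 0.35)]
scene chiller [([202.0, 293.0], 0.68)] 
scene cover [] 
scene timer [([202.0, 266.0], 0.83), ([
[... 619 characters left out ...]
ide chiller [([357.0, 290.0], 0.67)] 
side cover [([386.0, 278.0], 0.97)] 
side timer [([396.0, 227.0], 0.56), ([384.0, 277.0], 0.53)] 
side bottle [([300.0, 174.0], 0.73)] 
side marker [([194.0, 257.0], 0.76)] 
side wand_tip [([242.6, 205.5], 0.8), ([287.8, 217.3], 0.62)]
side wand_collar [([291.3, 192.0], 0.92), ([277.4, 164.3], 0.91), ([241.1, 178.5], 0.9)]
side seam_start [([347.6, 240.5], 0.57)]
side seam_corner [([386.7, 277.0], 0.6)]
side seam_end [([362.7, 302.8], 0.83)]
wrist wand [] []
wrist stand [] []
wrist chiller [] 
wrist cover [] 
wrist timer [] 
wrist bottle [] 
wrist marker [] 
wrist wand_tip []
wrist wand_collar []
wrist seam_start []
wrist seam_corner []
wrist seam_end []
```

```bash
python3 -c "
import cv2
for n in('sc','sd'):
  i=cv2.imread('pics/%s.png'%n); i=i[100:340,110:450]; cv2.imwrite('pics/%sc.png'%n,cv2.resize(i,None,fx=2.3,fy=2.3,interpolation=cv2.INTER_CUBIC))"
```

```text
(no output)
```

View pics/scc.png

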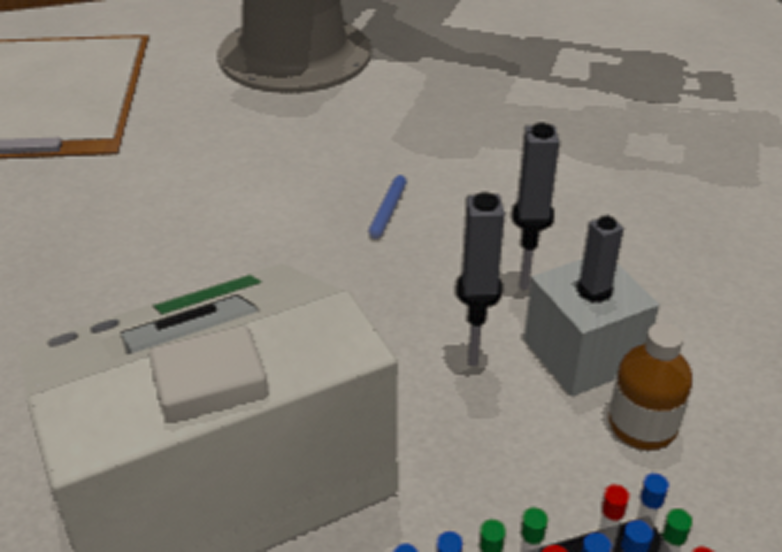

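View pics/sdc.png

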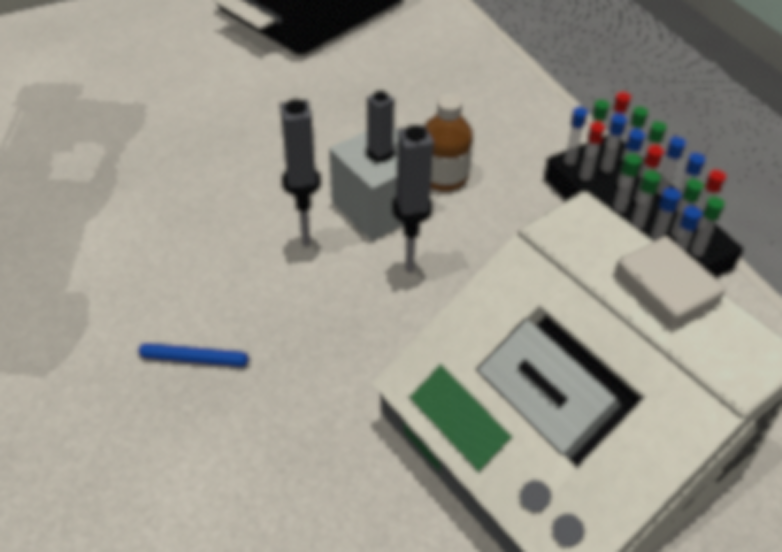

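```bash
cat > b.py <<'E'
from h import *
np.set_printoptions(precision=1,suppress=True)
s=capture("scene");d=capture("side")
def pair(n,a,b): x,e=tri((s,a),(d,b)); print(n,x,np.round(e,1)); return x
pair("collar",(369.9,223.2),(277.4,164.3))
pair("handletop",(369.5,195),(275.2,139.5))
pair("bigA collar",(338.9,191.6),(241.1,178.5)); pair("bigB collar",(321.2,226.2),(291.3,192))
c=pair("corner",(166.6,267.6),(386.7,277));e=pair("end",(160,260.3),(362.7,302.8));st=pair("start",(222.7,248.5),(347.6,240.5))
pair("bottle",(391,284),(300,174)); pair("stand",(364,253),(277,191)); pair("timer",(202,266),(396,227))
pair("marker",(275,195),(194,257))
E
python3 b.py
```

```text
collar [644.7 145.3  88.7] [2.5 2.5]
handletop [638.7 140.1 162.4] [3.2 3.2]
bigA collar [540.2 121.7  98.1] [0. 0.]
bigB collar [629.6  45.6  89.3] [5. 5.]
corner [ 673.  -250.2  107.8] [0.5 0.5]
end [ 619.2 -263.2   75.2] [0.8 0.8]
start [ 654.9 -149.3  109.7] [0.1 0.1]
bottle [730.  168.9   0. ] [3.3 3.3]
stand [643.2 144.4   0.8] [4. 4.]
timer [ 729.  -190.   154.8] [0.9 0.9]
marker [383.3  24.3  -4. ] [5.7 5.7]
```

```bash
python3 -m inch '[[-0.04,-0.009,0,0,1],[-0.08,-0.018,0,0,1],[-0.12,-0.027,0,0,1],[-0.16,-0.036,0,0,1],[-0.2,-0.045,0,0,1],[-0.24,-0.054,0,0,1],[-0.28,-0.063,0,0,1],[-0.31,-0.07,0,0,1]]'; python3 -m inch '[[-0.04,-0.009,0,0,0.7],[-0.08,-0.018,0,0,0.7],[-0.12,-0.027,0,0,0.7],[-0.16,-0.036,0,0,0.7],[-0.2,-0.048,0,0,0.7],[-0.204,-0.048,0,0,0.7]]'
cat > c.py <<'E'
from h import *
np.set_printoptions(precision=2,suppress=True)
o=get_obs();print(o["time"],o["tool_pos"],o["tcp_rot"])
w=capture("wrist")
for t in("wand","stand","wand_collar","wand_tip"):
  print(t,[(np.round(q["centre"],1).tolist(),round(q["conf"],2)) for q in tip_of(w,t)][:4],[(np.round(q["rect"]).tolist(),round(q["conf"],2)) for q in look_for(w,t)][:4])
cv2.imwrite("pics/w1.png",w["color"][:,:,::-1]);np.savez("w1.npz",**{k:w[k] for k in("intrinsics","pose")})
E
python3 c.py
```

```text
time: 3.02
tool_pos: [478.9, 273.2, 404.8]
tcp_rot: [3.141, 0.001, 2.691]
contact_force: [-0.1, 0.1, -0.3]
grip_width: 92.0
finger_force: 0.0
time: 3.52
tool_pos: [643.5, 138.2, 403.5]
tcp_rot: [-3.14, 0.002, 2.687]
contact_force: [-1.3, 0.7, 0.0]
grip_width: 64.6
finger_force: 0.0
3.5167 [643.49 138.25 403.52] [-3.14  0.    2.69]
wand [([233.2, 115.6], 0.94), ([281.9, 177.8], 0.72), ([207.3, 204.2], 0.66)] [([286.0, 203.0, 33.0, 52.0], 0.83), ([177.0, 230.0, 66.0, 55.0], 0.75), ([204.0, 107.0, 80.0, 56.0], 0.7)]
stand [([283.4, 179.7], 0.55)] [([282.0, 191.0, 100.0, 105.0], 0.75)]
wand_collar [([188.8, 224.7], 0.84), ([280.1, 196.8], 0.74), ([217.9, 115.3], 0.67)] [([282.0, 203.0, 35.0, 46.0], 0.92), ([204.0, 108.0, 79.0, 59.0], 0.73), ([178.0, 231.0, 64.0, 54.0], 0.63), ([323.0, 240.0, 47.0, 54.0], 0.47)]
wand_tip [([208.4, 204.4], 0.87)] [([284.0, 204.0, 34.0, 49.0], 0.82), ([179.0, 230.0, 67.0, 55.0], 0.79), ([204.0, 106.0, 73.0, 60.0], 0.79)]
```

View pics/w1.png

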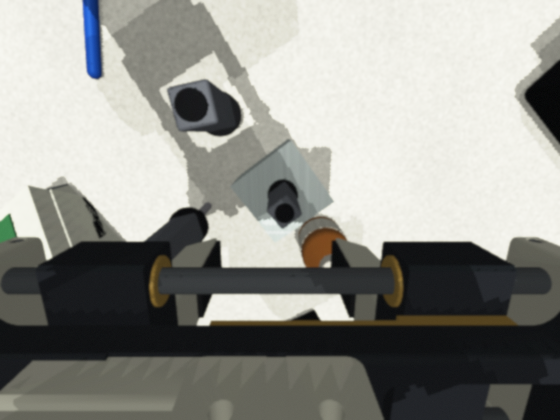

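```bash
python3 -c "
import cv2
i=cv2.imread('pics/w1.png'); i=i[130:260,220:350]; i=cv2.convertScaleAbs(i,alpha=1.3,beta=30); cv2.imwrite('pics/w1c.png',cv2.resize(i,None,fx=4.5,fy=4.5,interpolation=cv2.INTER_CUBIC))"
```

```text
(no output)
```

View pics/w1c.png

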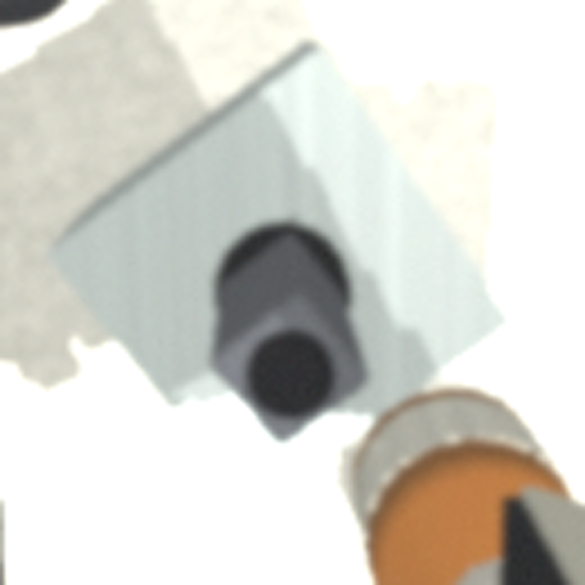

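```bash
cat > d.py <<'E'
from h import *
np.set_printoptions(precision=1,suppress=True)
w=dict(np.load("w1.npz"))
f=lambda c:(220+c[0]/4.5-.4,130+c[1]/4.5-.4)
H=np.array([atz(w,f(c),154) for c in((213,355),(282,440),(367,383),(298,300))])
S=np.array([atz(w,f(c),80) for c in((55,250),(175,405),(502,320),(310,45))])
for Q in(H,S):
  print(Q.mean(0) if Q is H else (Q[0]+Q[2])/2,[np.linalg.norm(Q[i]-Q[i-1]).round(1) for i in range(4)],[(np.degrees(np.arctan2(*(Q[i]-Q[i-1])[[1,0]]))%90).round(1) for i in range(4)])
s=capture("scene");d=capture("side")
q=f((290,370))
print(tri((w,q),(s,(369.5,195)),(d,(275.2,139.5))))
for n in(s,d): print(proj(n,H.mean(0)), proj(n,[*H.mean(0)[:2],80]))
E
python3 d.py
```

```text
[640.2 148.  154. ] [np.float64(18.4), np.float64(20.5), np.float64(18.9), np.float64(20.0)] [np.float64(7.7), np.float64(11.9), np.float64(9.3), np.float64(13.4)]
[639.6 147.7  80. ] [np.float64(75.6), np.float64(47.0), np.float64(81.1), np.float64(78.8)] [np.float64(12.2), np.float64(10.0), np.float64(79.2), np.float64(10.1)]
(array([638.4, 144.5, 159.8]), [np.float64(4.0457879035511315), np.float64(5.62518083642676), np.float64(2.636693740872131)])
[374.1 196.9] [368.8 225.7]
[274.9 141.6] [274.7 166. ]
```

```bash
cat > e.py <<'E'
from h import *
np.set_printoptions(precision=1,suppress=True)
w=dict(np.load("w1.npz")); s=capture("scene");d=capture("side")
f=lambda c,k:(110+c[0]/2.3-.3,100+c[1]/2.3-.3)
print("A top",tri((w,(191,104)),(s,f((543,131),0)),(d,f((297,106),0))))
print("B top",tri((s,f((486,202),0)),(d,f((416,133),0))))
print("A collar",tri((w,(217.9,115.3)),(s,(338.9,191.6)),(d,(241.1,178.5))))
print("B collar",tri((w,(188.8,224.7)),(s,(321.2,226.2)),(d,(291.3,192))))
print("A base",tri((w,(233.2,115.6)),(s,(337.5,228.1)),(d,(243.5,205.5))))
print("B base",tri((w,(207.9,204.3)),(s,(313,259)),(d,(286.5,217))))
print("bottle wrist",atz(w,(320,230),105), "bottle cap scene/side",tri((s,f((664,340),0)),(d,f((450,102),0))))
E
python3 e.py
```

```text
A top (array([542. , 127.8, 187.2]), [np.float64(1.02338451874932), np.float64(0.6646764132474106), np.float64(0.8987378091708165)])
B top (array([625.8,  43.6, 187.1]), [np.float64(0.08696868932128311), np.float64(0.08696868932130969)])
A collar (array([541. , 124.5,  96.2]), [np.float64(3.2508568651127674), np.float64(3.1162018797819937), np.float64(0.46695413878463476)])
B collar (array([627.9,  45.2,  89.2]), [np.float64(2.5300065024717306), np.float64(5.173816713967999), np.float64(5.219355907898661)])
A base (array([542.2, 129.1,  -4.4]), [np.float64(3.6959356472697853), np.float64(3.651401436847288), np.float64(3.46150066824604)])
B base (array([624.4,  43. ,  -1. ]), [np.float64(1.5095423767844367), np.float64(4.389213499823339), np.float64(3.6457723039595926)])
bottle wrist [686.  167.7 105. ] bottle cap scene/side (array([733.3, 160.6, 106.8]), [np.float64(1.8874620923617016), np.float64(1.8874620923617045)])
```

```bash
python3 -m inch '[[0.001,0.003,0,-0.12,0.7],[0.001,0.003,0,-0.24,0.7],[0.001,0.003,0,-0.36,0.7],[0.001,0.003,0,-0.48,0.7],[0.001,0.003,0,-0.6,0.7],[0.001,0.003,0,-0.634,0.7],[0.001,0.003,0,-0.634,0.7],[0.001,0.003,0,-0.634,0.7]]'
cat > c2.py <<'E'
from h import *
import sys
np.set_printoptions(precision=2,suppress=True)
o=get_obs();print(o["time"],o["tool_pos"],o["tcp_rot"],o["joint_positions"])
w=capture("wrist");n=sys.argv[1]
for t in sys.argv[2:]:
  print(t,[(np.round(q["centre"],1).tolist(),round(q["conf"],2)) for q in tip_of(w,t)][:4],[(np.round(q["rect"]).tolist(),round(q["conf"],2)) for q in look_for(w,t)][:4])
g=np.array([*o["tool_pos"][:2],o["tool_pos"][2]-159]);print("grasp px",proj(w,g))
cv2.imwrite("pics/%s.png"%n,w["color"][:,:,::-1]);np.savez(n+".npz",**{k:w[k] for k in("intrinsics","pose")})
i=w["color"][120:310,190:380,::-1]; cv2.imwrite("pics/%sc.png"%n,cv2.resize(cv2.convertScaleAbs(i,alpha=1.2,beta=30),None,fx=3,fy=3,interpolation=cv2.INTER_CUBIC))
E
python3 c2.py w2 wand wand_collar stand
```

```text
time: 4.83
tool_pos: [640.0, 146.9, 404.8]
tcp_rot: [3.142, 0.0, -2.958]
contact_force: [1.0, 0.0, -0.1]
grip_width: 64.7
finger_force: 0.0
4.8333 [640.02 146.89 404.76] [ 3.14  0.   -2.96] [ 0.11  0.59  1.12  0.    1.43 -1.65]
wand [([200.4, 165.1], 0.97), ([276.2, 187.9], 0.94), ([274.3, 106.2], 0.92)] [([159.0, 180.0, 93.0, 62.0], 0.83), ([275.0, 87.0, 52.0, 71.0], 0.75), ([276.0, 210.0, 29.0, 51.0], 0.73)]
wand_collar [([177.7, 169.8], 0.97), ([272.1, 202.5], 0.88), ([271.9, 99.9], 0.83)] [([273.0, 88.0, 59.0, 68.0], 0.86), ([158.0, 182.0, 90.0, 62.0], 0.83), ([275.0, 212.0, 36.0, 45.0], 0.7)]
stand [([276.2, 187.3], 0.84)] [([277.0, 199.0, 77.0, 79.0], 0.61)]
grasp px [273.67 270.5 ]
```

View pics/w2c.png

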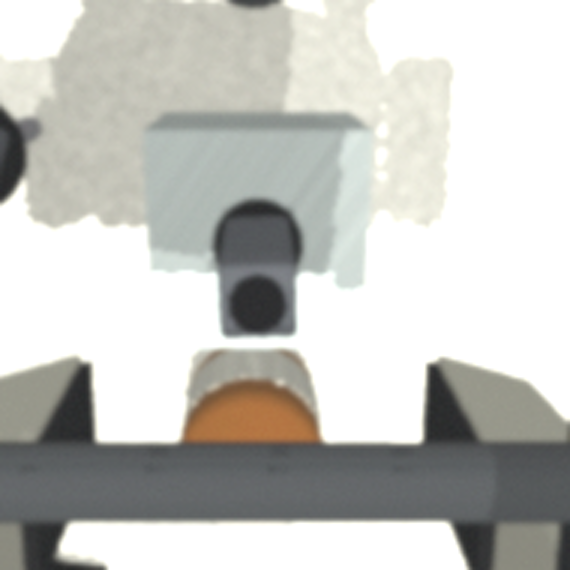

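```bash
cat > f.py <<'E'
from h import *
np.set_printoptions(precision=1,suppress=True)
w1=dict(np.load("w1.npz"));w2=dict(np.load("w2.npz"))
s=capture("scene");d=capture("side")
a=(284.3,212);b=(190+258/3-.3,120+300/3-.3)
print(tri((w1,a),(w2,b)),tri((w1,a),(w2,b),(s,(369.5,195)),(d,(275.2,139.5))))
for h in(150,154,158): print(atz(w1,a,h),atz(w2,b,h))
q=[(145,130),(375,130),(362,270+5),(150,268)]
for h in (80,): print([atz(w2,(190+x/3,120+y/3),h).round(1).tolist() for x,y in q])
print(np.array(w2["pose"])[:3,3])
E
python3 f.py
```

```text
(array([640.8, 147.9, 151.7]), [np.float64(0.2595860196325135), np.float64(0.25958601963234496)]) (array([638.4, 145.5, 159.4]), [np.float64(3.14127186709716), np.float64(2.063469171217469), np.float64(6.456270609118129), np.float64(2.569545148437101)])
[641.5 147.7 150. ] [641.  148.1 150. ]
[640.4 148.1 154. ] [639.8 147.9 154. ]
[639.4 148.5 158. ] [638.6 147.7 158. ]
[[608.7, 102.5, 80.0], [594.1, 180.9, 80.0], [645.9, 187.7, 80.0], [657.3, 111.7, 80.0]]
[571.4 135.3 384. ]
```

```bash
python3 -m inch '[[0,0.001,0.025,0,0.7],[0,0.001,0.05,0,0.7],[0,0.001,0.07,0,0.7],[0,0.001,0.08,0,0.7],[0,0.001,0.09,0,0.7],[0,0.001,0.095,0,0.7],[0,0.001,0.1,0,0.7],[0,0.001,0.1,0,0.7]]'; python3 -m inch '[[0,0,0,0,0],[0,0,0,0,0],[0,0,0,0,0],[0,0,0,0,0],[0,0,0,0,0],[0,0,0,0,0],[0,0,0,0,0],[0,0,0,0,0]]'
```

```text
time: 5.95
tool_pos: [639.9, 147.8, 304.5]
tcp_rot: [3.141, 0.0, -2.956]
contact_force: [-0.1, 0.4, -0.3]
grip_width: 64.1
finger_force: 0.0
time: 6.62
tool_pos: [639.9, 147.8, 304.8]
tcp_rot: [3.142, 0.0, -2.956]
contact_force: [-0.2, 0.5, 0.8]
grip_width: 21.6
finger_force: 30.0
```

```bash
python3 -m inch '[[0,0,-0.01,0,0],[0,0,-0.02,0,0],[0,0,-0.03,0,0],[0,0,-0.04,0,0],[0,0,-0.05,0,0],[0,0,-0.058,0,0],[0,0,-0.058,0,0],[0,0,-0.058,0,0]]'; python3 -m inch '[[-0.006,0,0,0,0],[-0.012,0,0,0,0],[-0.018,0,0.0005,0,0],[-0.023,0,0.001,0,0],[-0.0285,0,0.002,0,0],[-0.0285,0,0.002,0,0]]'
```

```text
time: 7.28
tool_pos: [639.9, 147.8, 363.4]
tcp_rot: [-3.142, 0.001, -2.956]
contact_force: [-0.9, 0.4, -1.7]
grip_width: 22.2
finger_force: 30.0
time: 7.78
tool_pos: [668.7, 153.2, 359.8]
tcp_rot: [3.141, -0.001, -2.956]
contact_force: [-1.7, -0.0, -0.1]
grip_width: 21.7
finger_force: 30.0
```

```bash
python3 -m inch '[[-0.0055,0,0.001,0,0],[-0.0105,0,0.0022,0,0],[-0.0155,0,0.0035,0,0],[-0.021,0,0.0055,0,0],[-0.026,0,0.0075,0,0],[-0.031,0,0.0096,0,0],[-0.0405,0,0.0146,0,0],[-0.0405,0,0.0146,0,0]]'
cat > g.py <<'E'
from h import *
np.set_printoptions(precision=1,suppress=True)
o=get_obs();print(o["time"],o["tool_pos"],o["contact_force"])
P=[capture("scene"),capture("side")]
g=np.array([*o["tool_pos"][:2],o["tool_pos"][2]-159])
for p,n in zip(P,("sc2","sd2")):
  c=proj(p,g).astype(int);print(n,c)
  for t in("wand_tip","wand_collar"): print(t,[(np.round(q["centre"],1).tolist(),round(q["conf"],2)) for q in tip_of(p,t)][:4])
  x0,y0=np.maximum(c-[65,50],0); save(p,n,(x0,y0,x0+130,y0+130),3)
a,b=[cv2.imread("pics/%s.png"%n) for n in("sc2","sd2")]; cv2.imwrite("pics/m2.png",np.hstack([a,b]))
E
python3 g.py
```

```text
time: 8.45
tool_pos: [708.8, 160.6, 344.8]
tcp_rot: [3.141, -0.0, -2.956]
contact_force: [-1.0, -0.1, -2.1]
grip_width: 21.7
finger_force: 30.0
8.45 [708.8 160.6 344.8] [-1.  -0.1 -2.1]
sc2 [400 204]
wand_tip [([314.4, 264.4], 0.75), ([373.2, 229.9], 0.71), ([365.7, 252.7], 0.7), ([338.5, 226.4], 0.61)]
wand_collar [([319.0, 227.5], 0.8), ([339.5, 190.9], 0.61)]
sd2 [298 120]
wand_tip [([276.7, 176.0], 0.9), ([246.0, 206.4], 0.87), ([289.7, 217.1], 0.78)]
wand_collar [([290.7, 190.4], 0.83), ([284.2, 145.0], 0.76), ([242.1, 176.3], 0.67), ([347.8, 241.2], 0.38)]
```

View pics/m2.png

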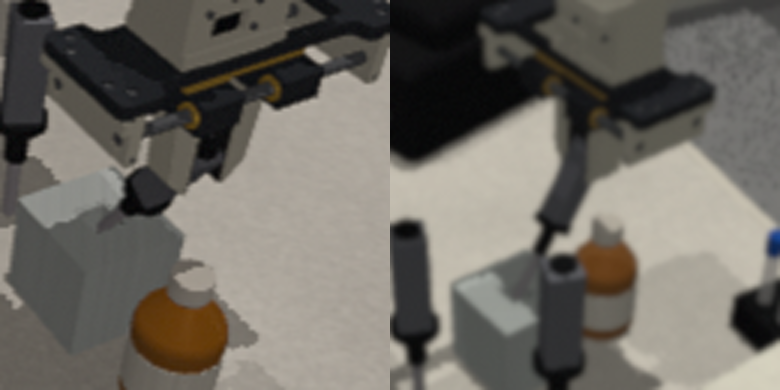

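```bash
python3 -m inch '[[0,0,-0.025,0,0],[0,0,-0.055,0,0],[0,0,-0.085,0,0],[0,0,-0.115,0,0],[0,0,-0.145,0,0],[0.02,-0.03,-0.145,0,0],[0.035,-0.06,-0.145,0,0],[0.05,-0.083,-0.145,0,0]]'; python3 -m inch '[[0.018,-0.03,0,0,0],[0.036,-0.06,0,0,0],[0.054,-0.09,0,0,0],[0.072,-0.12,0,0,0],[0.09,-0.15,0,0,0],[0.108,-0.18,0,0,0],[0.125,-0.21,0,0,0],[0.125,-0.21,0,0,0]]'
python3 -m inch '[[0,0,0,0.12,0],[0,0,0,0.24,0],[0,0,0,0.36,0],[0,0,0,0.48,0],[0,0,0,0.6,0],[0,0,0,0.72,0],[0,0,0,0.84,0],[0,0,0,0.96,0]]';python3 -m inch '[[0,0,0,0.12,0],[0,0,0,0.24,0],[0,0,0,0.36,0],[0,0,0,0.48,0],[0,0,0,0.6,0],[0,0,0,0.72,0],[0,0,0,0.84,0],[0,0,0,0.96,0]]';python3 -m inch '[[0,0,0,0.12,0],[0,0,0,0.24,0],[0,0,0,0.36,0],[0,0,0,0.48,0],[0,0,0,0.6,0],[0,0,0,0.72,0],[0,0,0,0.84,0],[0,0,0,0.96,0]]';python3 -m inch '[[0,0,0,0.12,0],[0,0,0,0.24,0],[0,0,0,0.262,0],[0,0,0,0.262,0]]'
cat > g2.py <<'E'
from h import *
np.set_printoptions(precision=1,suppress=True)
o=get_obs();print(o["time"],o["tool_pos"],o["tcp_rot"],o["joint_positions"],o["contact_force"])
P=[capture("scene"),capture("side"),capture("wrist")]
g=np.array([*o["tool_pos"][:2],o["tool_pos"][2]-159])
for p,n in zip(P,("sc3","sd3","wr3")):
  c=proj(p,g).astype(int);print(n,c)
  for t in("wand_tip","wand_collar","seam_start","seam_corner","seam_end"): print(t,[(np.round(q["centre"],1).tolist(),round(q["conf"],2)) for q in tip_of(p,t)][:4])
  cv2.imwrite("pics/%s.png"%n,p["color"][:,:,::-1]);np.savez(n+".npz",g=g,**{k:p[k] for k in("intrinsics","pose")})
  if n!="wr3":
    x0,y0=np.maximum(c-[65,30],0); save(p,n+"c",(x0,y0,x0+130,y0+130),3); print("crop",x0,y0)
a,b=[cv2.imread("pics/%sc.png"%n) for n in("sc3","sd3")]; cv2.imwrite("pics/m3.png",np.hstack([a,b]))
E
python3 g2.py
```

```text
time: 9.42
tool_pos: [673.2, 68.3, 492.1]
tcp_rot: [-3.14, 0.003, -2.956]
contact_force: [0.6, 0.0, -2.0]
grip_width: 22.0
finger_force: 30.0
time: 10.08
tool_pos: [587.6, -165.0, 491.7]
tcp_rot: [-3.138, -0.0, -2.962]
contact_force: [-0.3, -0.3, -1.6]
grip_width: 21.8
finger_force: 30.0
time: 10.75
tool_pos: [589.6, -159.2, 491.6]
tcp_rot: [3.141, 0.001, 2.361]
contact_force: [-0.0, 0.3, -1.9]
grip_width: 21.9
finger_force: 30.0
time: 11.42
tool_pos: [589.6, -159.2, 491.6]
tcp_rot: [3.14, 0.0, 1.401]
contact_force: [-0.6, -1.1, -1.8]
grip_width: 21.6
finger_force: 30.0
time: 12.08
tool_pos: [589.6, -159.2, 491.6]
tcp_rot: [3.141, -0.001, 0.441]
contact_force: [0.6, 0.5, -1.8]
grip_width: 22.0
finger_force: 30.0
time: 12.42
tool_pos: [589.6, -159.3, 491.4]
tcp_rot: [3.141, -0.001, 0.187]
contact_force: [0.5, -0.1, -0.8]
grip_width: 22.0
finger_force: 30.0
12.4167 [ 589.6 -159.3  491.4] [ 3.1 -0.   0.2] [-0.4  0.5  1.1  0.   1.6  1. ] [ 0.5 -0.1 -0.8]
sc3 [197 120]
wand_tip [([221.2, 204.2], 0.82), ([337.3, 224.2], 0.78), ([315.0, 258.0], 0.72)]
wand_collar [([207.0, 161.3], 0.64), ([337.8, 189.6], 0.58)]
seam_start [([222.7, 247.7], 0.63)]
seam_corner [([166.6, 268.5], 0.83)]
seam_end [([160.0, 259.8], 0.83)]
crop 132 90
sd3 [336 165]
wand_tip [([359.4, 204.9], 0.97), ([284.9, 219.1], 0.87), ([244.8, 207.5], 0.87)]
wand_collar [([244.0, 179.3], 0.88), ([344.8, 180.4], 0.83), ([290.4, 191.1], 0.63)]
seam_start [([347.0, 241.3], 0.56)]
seam_corner [([388.0, 278.9], 0.93)]
seam_end [([365.0, 300.4], 0.81)]
crop 271 135
wr3 [277 270]
wand_tip [([98.2, 171.3], 0.87), ([150.1, 129.5], 0.76), ([278.5, 133.2], 0.73), ([85.2, 109.0], 0.72)]
wand_collar [([55.3, 184.1], 0.9), ([272.4, 189.5], 0.81), ([123.4, 129.1], 0.6)]
seam_start [([275.6, 141.3], 0.94), ([332.6, 57.8], 0.72)]
seam_corner [([361.7, 136.0], 0.87), ([87.9, 107.7], 0.44)]
seam_end [([352.2, 174.4], 0.7)]
```

View pics/m3.png

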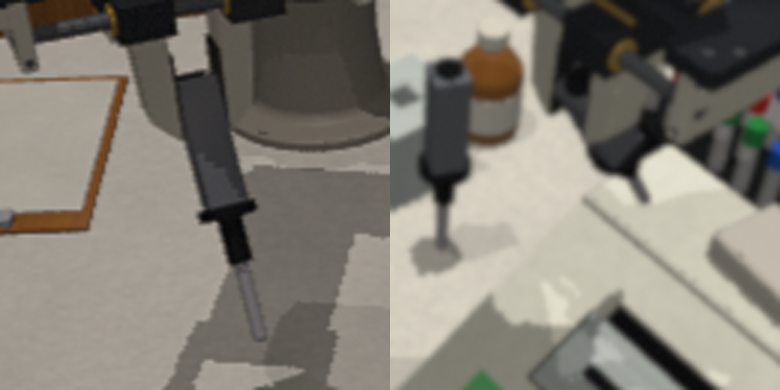

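```bash
cat > fit.py <<'E'
from h import *
from scipy.optimize import least_squares
np.set_printoptions(precision=2,suppress=True)
S,D,W=[dict(np.load(n+".npz")) for n in("sc3","sd3","wr3")]
g=S["g"]; yaw=0.187
obs={"start":[(S,(222.7,248.1)),(D,(347.3,240.9)),(W,(275.6,141.3))],"corner":[(S,(166.6,268)),(D,(387.3,278)),(W,(361.7,136))],"end":[(S,(160,260)),(D,(363.9,301.6)),(W,(352.2,174.4))]}
def cov(p,tilt=np.radians(30)):
    Rm=R.from_euler("z",p[3]).as_matrix()@R.from_euler("y",-tilt).as_matrix()
    return p[:3],Rm
def res(p):
    c,Rm=cov(p); X={"start":c+Rm@[0,100,0],"corner":c,"end":c+Rm@[-60,0,0]}
    return np.concatenate([proj(v,X[k])-u for k in obs for v,u in obs[k]])
f=least_squares(res,[673,-250,108,.18],loss="soft_l1"); print("cover",f.x,np.degrees(f.x[3]),"\n",f.fun.reshape(-1,6))
for k in obs: print(k,tri(*obs[k]))
Tip=[(S,(219.7,203.3)),(D,(357.5,202.5)),(W,(278.5,133.2))]; Col=[(S,(207,161.3)),(D,(344.8,180.4)),(W,(272.4,189.5))]
t=tri(*Tip);c=tri(*Col);print("tip",t,"collar",c)
# wand: tip at g + R(yaw)*(a,b,-h), axis tilt th about y
def wres(q):
    a,b,h,th,ph=q;Rz=R.from_euler("z",yaw).as_matrix()
    tip=g+Rz@[a,b,-h]; ax=Rz@R.from_euler("xy",[ph,-th]).as_matrix()@[0,0,1]
    return np.concatenate([*(proj(v,tip)-u for v,u in Tip),*(proj(v,tip+70*ax)-u for v,u in Col),[ph/.01]])
w=least_squares(wres,[65,0,118,.52,0],loss="soft_l1");print("wand a,b,h",w.x[:3],np.degrees(w.x[3:]),w.fun)
E
python3 fit.py; python3 -c "
import cv2
i=cv2.imread('pics/wr3.png')[60:250,190:420]; cv2.imwrite('pics/wr3c.png',cv2.resize(i,None,fx=3.4,fy=3.1,interpolation=cv2.INTER_CUBIC))"
```

```text
cover [ 673.58 -248.53  107.28    0.23] 13.204102639519386 
 [[-1.27 -0.06 -1.08  1.83  3.61 -1.51]
 [ 0.83  0.01 -1.18 -1.86 -0.27  0.23]
 [ 1.85  0.44  0.2  -1.09  1.6   0.93]]
start (array([ 651.43, -148.63,  108.87]), [np.float64(1.2447655818325334), np.float64(2.7402238893405193), np.float64(3.544082368017455)])
corner (array([ 673.58, -250.39,  106.08]), [np.float64(1.2134115992714012), np.float64(1.7369618624362098), np.float64(1.2784979093623152)])
end (array([ 622.33, -261.22,   76.44]), [np.float64(2.8555863574392686), np.float64(0.652247465464867), np.float64(3.214819214301801)])
tip (array([ 657.89, -147.27,  214.94]), [np.float64(2.073442031314052), np.float64(1.560566460739574), np.float64(0.5932420420199863)]) collar (array([ 621.58, -150.92,  278.87]), [np.float64(4.25169442809779), np.float64(3.519806295189533), np.float64(0.8393715323137899)])
wand a,b,h [ 69.44   0.25 115.99] [31.93 -1.41] [-0.46 -0.1  -0.71 -1.73 -1.93  0.06  1.96 -0.18  0.89  3.44  1.81 -0.03
 -2.46]
```

View pics/wr3c.png

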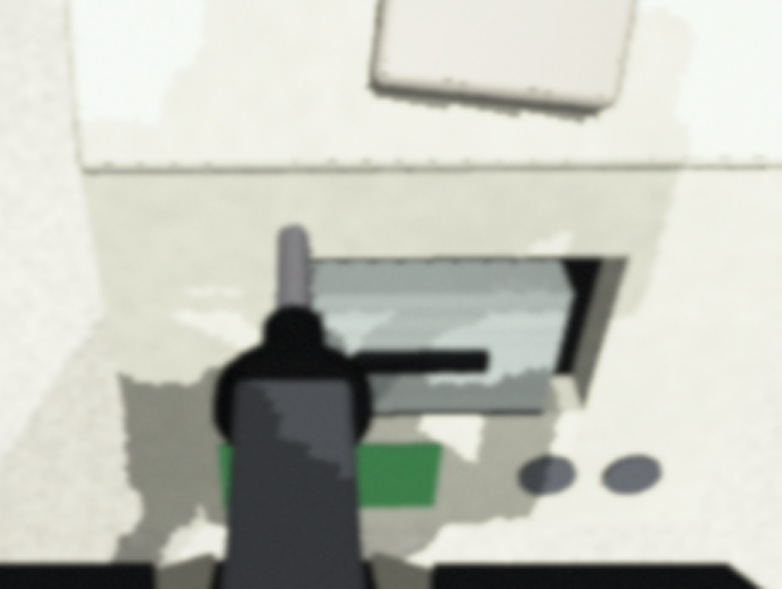

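```bash
cat > fit2.py <<'E'
from h import *
from scipy.optimize import least_squares
np.set_printoptions(precision=2,suppress=True)
S,D,W=[dict(np.load(n+".npz")) for n in("sc3","sd3","wr3")]
fw=lambda u,v:(190+u/3.4-.35,60+v/3.1-.35); fd=lambda u,v:(110+u/2.3-.3,100+v/2.3-.3)
w=[((8,-8),fw(628,258)),((-68,-8),fw(583,408)),((-8,8),fw(573,293)),((-68,8),fw(551,411))]
d=[((8,-8),fd(641,397)),((-68,-8),fd(578,465)),((8,108),fd(543,308)),((-8,108),fd(530,320)),((-68,108),fd(478,368)),((-68,8),fd(568,455)),((-8,8),fd(618,400))]
def model(p): return R.from_euler("z",p[3]).as_matrix()@R.from_euler("y",-np.pi/6).as_matrix()
def res(p,sel):
    Rm=model(p); return np.concatenate([proj(v,p[:3]+Rm@[*m,24])-u for v,L in sel for m,u in L])
for nm,sel in(("W",[(W,w)]),("D",[(D,d)]),("WD",[(W,w),(D,d)])):
    f=least_squares(lambda p:res(p,sel),[673,-250,108,.19]);print(nm,f.x,np.degrees(f.x[3]),"\n",f.fun.reshape(-1,2).T)
p=f.x;Rm=model(p)
for n,m in(("start",(0,100,0)),("corner",(0,0,0)),("end",(-60,0,0))): print(n,p[:3]+Rm@m)
E
python3 fit2.py
```

```text
W [ 671.86 -252.66   95.88    0.22] 12.471336641524573 
 [[-0.06  1.15  0.1  -1.2 ]
 [-0.11  0.12  0.46 -0.51]]
D [ 683.87 -240.07   90.28    0.19] 11.061023184017051 
 [[ 1.84  0.17 -0.33 -0.29  1.27 -1.78 -0.86]
 [ 0.19  0.71 -0.37  0.22  1.14 -1.14 -0.69]]
WD [ 673.2  -249.49  108.85    0.19] 11.03925688135512 
 [[ 1.2   0.57  0.44 -2.15  2.66  0.01 -0.94 -1.07 -0.16 -2.14 -0.47]
 [-1.27  0.8  -0.55 -0.12  0.43  1.95 -1.37 -0.6   0.98 -0.13 -0.45]]
start [ 654.05 -151.34  108.85]
corner [ 673.2  -249.49  108.85]
end [ 622.2  -259.44   78.85]
```

```bash
python3 -m inch '[[-0.006,0.001,0.02,0,0],[-0.012,0.002,0.04,0,0],[-0.018,0.003,0.055,0,0],[-0.022,0.004,0.065,0,0],[-0.022,0.004,0.075,0,0],[-0.022,0.004,0.075,0,0],[-0.022,0.004,0.075,0,0]]'
cat > k.py <<'E'
from h import *
np.set_printoptions(precision=1,suppress=True)
o=get_obs();print(o["time"],o["tool_pos"],o["tcp_rot"][2],o["contact_force"])
P=[capture("side"),capture("wrist"),capture("scene")]
yaw=o["tcp_rot"][2]
tip=o["tool_pos"]+R.from_euler("z",yaw).apply([69,.3,-276])
print("tip pred",tip)
for p,n,off in zip(P,("sd4","wr4","sc4"),((50,70),(70,60),(65,65))):
  print(n,"tip px",proj(p,tip),"tip net",[(np.round(q["centre"],1).tolist(),round(q["conf"],2)) for q in tip_of(p,"wand_tip")][:3])
  for t in("wand_collar","seam_start","seam_corner","seam_end"): print(t,[(np.round(q["centre"],1).tolist(),round(q["conf"],2)) for q in tip_of(p,t)][:2])
  np.savez(n+".npz",**{k:p[k] for k in("intrinsics","pose")})
def crop(p,n,u0,v0,w,h,s):
  im=p["color"][v0:v0+h,u0:u0+w,::-1];return cv2.resize(im,None,fx=s,fy=s,interpolation=cv2.INTER_CUBIC)
a=crop(P[0],"",315,200,100,130,4);b=crop(P[1],"",240,90,100,130,4); cv2.imwrite("pics/m4.png",np.hstack([a,b]))
for p,n in zip(P,("sd4","wr4","sc4")): cv2.imwrite("pics/%s.png"%n,p["color"][:,:,::-1])
E
python3 k.py
```

```text
time: 13.9
tool_pos: [569.0, -167.6, 416.1]
tcp_rot: [-3.141, 0.0, 0.185]
contact_force: [0.0, -0.7, -0.9]
grip_width: 21.7
finger_force: 30.0
13.9 [ 569.  -167.6  416.1] 0.18480648503026842 [ 0.  -0.7 -0.9]
tip pred [ 636.8 -154.7  140.1]
sd4 tip px [343.5 235.7] tip net [([287.1, 221.3], 0.93), ([342.2, 238.5], 0.85), ([244.2, 204.9], 0.77)]
wand_collar [([244.7, 177.5], 0.88), ([335.3, 222.5], 0.77)]
seam_start [([347.7, 238.0], 0.64)]
seam_corner [([339.1, 231.9], 0.59), ([386.3, 274.3], 0.57)]
seam_end [([366.6, 301.1], 0.72)]
wr4 tip px [276.4 134.1] tip net [([61.5, 161.0], 0.85), ([275.4, 134.1], 0.8), ([124.1, 111.8], 0.77)]
wand_collar [([273.1, 186.9], 0.96), ([80.5, 107.3], 0.88)]
seam_start [([274.3, 118.8], 0.9)]
seam_corner [([382.8, 112.0], 0.96)]
seam_end [([367.1, 163.9], 0.88)]
sc4 tip px [216.6 230. ] tip net [([339.3, 224.4], 0.85), ([312.6, 260.0], 0.83), ([216.5, 227.1], 0.64)]
wand_collar [([208.6, 192.6], 0.93), ([339.4, 189.2], 0.82)]
seam_start [([221.8, 245.9], 0.96), ([203.8, 266.4], 0.37)]
seam_corner [([166.6, 265.4], 0.56)]
seam_end [([161.7, 258.0], 0.56)]
```

View pics/m4.png

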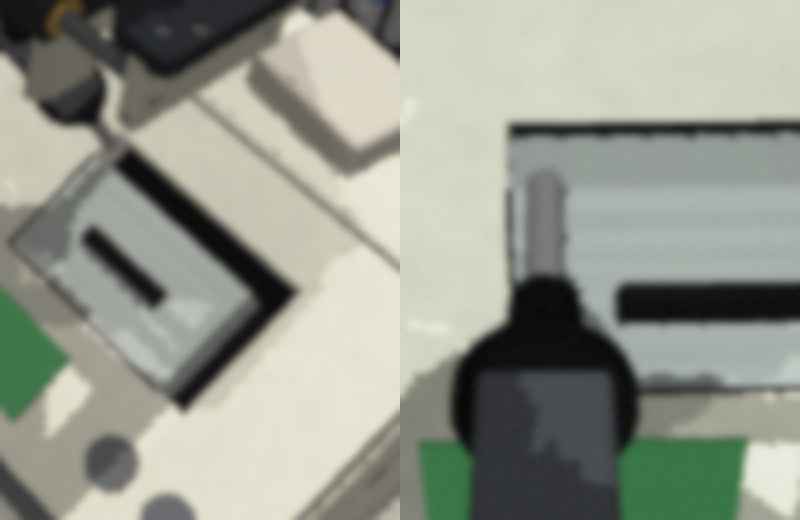

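```bash
cat > k2.py <<'E'
from h import *
np.set_printoptions(precision=1,suppress=True)
W=dict(np.load("wr4.npz"));D=dict(np.load("sd4.npz"))
Rm=R.from_euler("z",np.radians(11.1)).as_matrix()@R.from_euler("y",-np.pi/6).as_matrix()
c=np.array([673.2,-249.5,108.5])
for m,uw in(((8,108,24),(266.7,121)),((8,60,24),None),((-8,104,24),("row",136.5)),((-8,60,24),None),((-68,80,24),("row",187)),((0,0,0),(382.8,112)),((-60,0,0),(367.1,163.9)),((0,100,36),"aim")):
  print(m,proj(W,c+Rm@m),uw,proj(D,c+Rm@m))
print("tip ray at aim height in cover coords")
for u in((276.2-.3,132.8),):
  for h in (138,140,142): print(Rm.T@(atz(W,u,h)-c))
for h in (0,): print("rim corner", [Rm.T@(atz(W,(266.7,121),z)-c) for z in (128,132,136,140)])
E
python3 k2.py
```

```text
(8, 108, 24) [267.2 119.4] (266.7, 121) [344.8 232.4]
(8, 60, 24) [322.6 118.9] None [362.9 248.3]
(-8, 104, 24) [272.1 135.8] ('row', 136.5) [340.5 239.7]
(-8, 60, 24) [320.7 135.3] None [356.9 254.5]
(-68, 80, 24) [295.8 186.3] ('row', 187) [327.2 270.6]
(0, 0, 0) [382.2 113.9] (382.8, 112) [386.4 276.2]
(-60, 0, 0) [368.3 165.8] (367.1, 163.9) [363.6 299.9]
(0, 100, 36) [276.5 134.8] aim [343.3 235.9]
tip ray at aim height in cover coords
[  0.6 100.5  33.7]
[  1.6 100.5  35.5]
[  2.6 100.5  37.2]
rim corner [array([  4.4, 108.6,  20. ]), array([  6.2, 108.5,  23.5]), array([  8.1, 108.3,  27.1]), array([ 10. , 108.2,  30.6])]
```

```bash
python3 -m inch '[[0.002,0,0.0043,0,0],[0.0045,0,0.0087,0,0],[0.007,0,0.013,0,0],[0.0095,0,0.0173,0,0],[0.012,0,0.0217,0,0],[0.0145,0,0.026,0,0],[0.0145,0,0.026,0,0],[0.0145,0,0.026,0,0]]'; python3 -m inch '[[0.0008,0,0.0013,0,0],[0.0015,0,0.0026,0,0],[0.0015,0,0.0026,0,0],[0.0015,0,0.0026,0,0]]'
```

```text
time: 15.47
tool_pos: [583.1, -164.9, 389.6]
tcp_rot: [-3.141, 0.001, 0.185]
contact_force: [-0.1, 0.3, -0.9]
grip_width: 22.0
finger_force: 30.0
time: 15.8
tool_pos: [584.5, -164.7, 387.6]
tcp_rot: [-3.142, -0.0, 0.185]
contact_force: [-0.3, -1.0, -1.9]
grip_width: 21.6
finger_force: 30.0
```

```bash
for i in 1; do python3 -m inch '[[0.0005,0,0.0009,0,0],[0.0005,0,0.0009,0,0]]'; python3 -m inch '[[0.0005,0,0.0009,0,0],[0.0005,0,0.0009,0,0]]'; python3 -m inch '[[0.0005,0,0.0009,0,0],[0.0005,0,0.0009,0,0]]'; done
```

```text
time: 15.97
tool_pos: [585.0, -164.6, 386.6]
tcp_rot: [-3.142, -0.0, 0.185]
contact_force: [0.1, -0.8, -0.7]
grip_width: 21.9
finger_force: 30.0
time: 16.13
tool_pos: [585.4, -164.6, 385.9]
tcp_rot: [3.141, -0.0, 0.185]
contact_force: [-0.1, -0.8, 0.1]
grip_width: 21.9
finger_force: 30.0
time: 16.3
tool_pos: [585.7, -164.5, 385.6]
tcp_rot: [3.141, 0.0, 0.185]
contact_force: [-3.4, -0.7, 5.4]
grip_width: 21.9
finger_force: 30.0
```

```bash
python3 -m inch '[[-0.0008,-0.001,-0.0013,0,0],[-0.0008,-0.001,-0.0013,0,0]]'; python3 -m inch '[[0,0.004,0,0,0],[0,0.008,0,0,0],[0,0.012,0,0,0],[0.0001,0.016,0,0,0],[0.0001,0.02,0,0,0],[0.0002,0.024,0,0,0],[0.0002,0.028,0,0,0],[0.0002,0.032,0,0,0]]'
```

```text
time: 16.47
tool_pos: [585.0, -163.5, 386.3]
tcp_rot: [-3.142, -0.001, 0.185]
contact_force: [-0.7, -0.3, -1.7]
grip_width: 21.9
finger_force: 30.0
time: 17.13
tool_pos: [591.2, -195.6, 386.1]
tcp_rot: [-3.142, -0.0, 0.185]
contact_force: [0.4, 0.2, -1.9]
grip_width: 21.8
finger_force: 30.0
```

```bash
python3 -m inch '[[0,0.004,0,0,0],[0.0001,0.008,0,0,0],[0.0001,0.012,0,0,0],[0.0001,0.016,0,0,0],[0.0002,0.02,0,0,0],[0.0002,0.024,0,0,0],[0.0003,0.028,0,0,0],[0.0003,0.032,0,0,0]]'
```

```text
time: 17.8
tool_pos: [597.3, -226.8, 386.1]
tcp_rot: [-3.142, -0.0, 0.185]
contact_force: [-0.1, -0.2, -0.7]
grip_width: 21.9
finger_force: 30.0
```

```bash
python3 -m inch '[[0,0.004,0,0,0],[0.0001,0.008,0,0,0],[0.0001,0.012,0,0,0],[0.0001,0.016,0,0,0],[0.0002,0.02,0,0,0],[0.0002,0.024,0,0,0],[0.0003,0.028,0,0,0],[0.0003,0.03,0,0,0]]'
```

```text
time: 18.47
tool_pos: [603.1, -256.5, 386.0]
tcp_rot: [3.142, -0.0, 0.184]
contact_force: [-0.3, 0.8, -1.3]
grip_width: 21.9
finger_force: 30.0
```

```bash
python3 -m inch '[[0,0.004,0,0,0],[0.0001,0.007,0,0,0],[0.0001,0.007,0,0,0]]';  python3 -m inch '[[0,0.001,0,0,0],[0,0.002,0,0,0],[0,0.002,0,0,0]]';  python3 -m inch '[[0,0.001,0,0,0],[0,0.001,0,0,0]]'
```

```text
time: 18.72
tool_pos: [604.5, -263.3, 386.0]
tcp_rot: [3.141, -0.0, 0.184]
contact_force: [0.7, -0.3, -0.8]
grip_width: 21.9
finger_force: 30.0
time: 18.97
tool_pos: [604.8, -264.7, 386.1]
tcp_rot: [-3.142, -0.0, 0.185]
contact_force: [-0.0, -0.0, -0.5]
grip_width: 22.1
finger_force: 30.0
time: 19.13
tool_pos: [605.0, -265.7, 386.1]
tcp_rot: [3.142, -0.0, 0.185]
contact_force: [0.5, -0.6, -1.3]
grip_width: 22.2
finger_force: 30.0
```

```bash
python3 -m inch '[[0,0.001,0,0,0],[0,0.001,0,0,0]]'
```

```text
time: 19.3
tool_pos: [605.2, -266.6, 386.1]
tcp_rot: [-3.141, -0.0, 0.185]
contact_force: [0.1, 0.8, -0.8]
grip_width: 22.3
finger_force: 30.0
```

```bash
python3 -m inch '[[0,0.001,0,0,0],[0,0.001,0,0,0]]'
```

```text
time: 19.47
tool_pos: [605.3, -267.3, 386.1]
tcp_rot: [-3.14, 0.0, 0.185]
contact_force: [-0.1, 3.4, -0.4]
grip_width: 21.7
finger_force: 30.0
```

```bash
python3 -m inch '[[0,-0.0045,0,0,0],[0,-0.0045,0,0,0]]'; python3 -m inch '[[-0.0035,0,0.002,0,0],[-0.0069,0,0.004,0,0],[-0.0104,0.0001,0.006,0,0],[-0.0139,0.0001,0.008,0,0],[-0.0173,0.0001,0.01,0,0],[-0.0208,0.0002,0.012,0,0],[-0.0242,0.0002,0.014,0,0],[-0.0242,0.0002,0.014,0,0]]'
```

```text
time: 19.63
tool_pos: [604.5, -262.7, 386.1]
tcp_rot: [3.141, -0.0, 0.185]
contact_force: [-0.0, -0.0, -0.5]
grip_width: 21.5
finger_force: 30.0
time: 20.3
tool_pos: [580.1, -268.1, 371.6]
tcp_rot: [-3.141, 0.001, 0.184]
contact_force: [0.5, -0.2, -1.1]
grip_width: 21.5
finger_force: 30.0
```

```bash
python3 -m inch '[[-0.0035,0,0.002,0,0],[-0.0069,0,0.004,0,0],[-0.0104,0.0001,0.006,0,0],[-0.0139,0.0001,0.008,0,0],[-0.0173,0.0001,0.01,0,0],[-0.0208,0.0002,0.012,0,0],[-0.0242,0.0002,0.014,0,0],[-0.0242,0.0002,0.014,0,0]]'; python3 -m inch '[[-0.002,0,0.001,0,0],[-0.0035,0,0.002,0,0],[-0.0035,0,0.002,0,0]]'
```

```text
time: 20.97
tool_pos: [556.4, -272.7, 357.6]
tcp_rot: [-3.141, 0.001, 0.184]
contact_force: [0.4, 0.1, -1.2]
grip_width: 21.8
finger_force: 30.0
time: 21.22
tool_pos: [553.4, -273.2, 356.0]
tcp_rot: [-3.141, 0.0, 0.185]
contact_force: [1.8, 0.1, -0.8]
grip_width: 21.9
finger_force: 30.0
```

```bash
python3 -m inch '[[-0.001,0,0.0006,0,0],[-0.001,0,0.0006,0,0]]';  python3 -m inch '[[0.0005,0,0.0009,0,0],[0.0005,0,0.0009,0,0]]'
```

```text
time: 21.38
tool_pos: [552.6, -273.3, 355.4]
tcp_rot: [-3.141, 0.0, 0.185]
contact_force: [0.1, 0.1, -0.6]
grip_width: 21.9
finger_force: 30.0
time: 21.55
tool_pos: [553.0, -273.3, 355.0]
tcp_rot: [3.141, 0.0, 0.185]
contact_force: [-2.6, -0.5, 1.9]
grip_width: 21.8
finger_force: 30.0
```

```bash
python3 -m inch '[[-0.0005,0,-0.0009,0,0],[-0.0005,0,-0.0009,0,0]]';  python3 -m inch '[[-0.0009,0,0.0005,0,0],[-0.0009,0,0.0005,0,0]]';  python3 -m inch '[[-0.0009,0,0.0005,0,0],[-0.0009,0,0.0005,0,0]]'
```

```text
time: 21.72
tool_pos: [552.7, -273.3, 355.6]
tcp_rot: [3.142, -0.001, 0.185]
contact_force: [0.3, 0.5, -0.9]
grip_width: 22.0
finger_force: 30.0
time: 21.88
tool_pos: [551.7, -273.5, 354.8]
tcp_rot: [-3.141, 0.0, 0.185]
contact_force: [-0.2, -1.0, -1.2]
grip_width: 21.8
finger_force: 30.0
time: 22.05
tool_pos: [550.9, -273.7, 354.4]
tcp_rot: [-3.142, -0.001, 0.185]
contact_force: [0.5, -0.6, -0.2]
grip_width: 21.6
finger_force: 30.0
```

```bash
python3 -m inch '[[-0.0009,0,0.0005,0,0],[-0.0009,0,0.0005,0,0]]'; python3 -m inch '[[-0.0009,0,0.0005,0,0],[-0.0009,0,0.0005,0,0]]'
```

```text
time: 22.22
tool_pos: [550.2, -273.7, 354.2]
tcp_rot: [3.141, -0.002, 0.185]
contact_force: [3.1, 1.1, -1.0]
grip_width: 21.6
finger_force: 30.0
time: 22.38
tool_pos: [549.3, -273.9, 353.8]
tcp_rot: [3.141, -0.002, 0.185]
contact_force: [3.1, 0.7, -0.4]
grip_width: 21.8
finger_force: 30.0
```

```bash
python3 -m inch '[[0.002,0,-0.001,0,0],[-0.0005,0,-0.0053,0,0],[-0.003,0,-0.0097,0,0],[-0.0055,0,-0.014,0,0],[-0.008,0,-0.0183,0,0],[-0.0105,0,-0.0227,0,0],[-0.013,0,-0.027,0,0],[-0.0165,0,-0.033,0,0]]'; python3 -m inch '[[0,0,-0.02,0,0],[0,0,-0.045,0,0],[0,0,-0.07,0,0],[0,0,-0.095,0,0],[0,0,-0.11,0,0],[0,0,-0.11,0,0]]'
python3 -m inch '[[0,0,0,-0.12,0],[0,0,0,-0.24,0],[0,0,0,-0.36,0],[0,0,0,-0.48,0],[0,0,0,-0.6,0],[0,0,0,-0.72,0],[0,0,0,-0.84,0],[0,0,0,-0.96,0]]';python3 -m inch '[[0,0,0,-0.12,0],[0,0,0,-0.24,0],[0,0,0,-0.36,0],[0,0,0,-0.48,0],[0,0,0,-0.6,0],[0,0,0,-0.72,0],[0,0,0,-0.84,0],[0,0,0,-0.96,0]]';python3 -m inch '[[0,0,0,-0.12,0],[0,0,0,-0.24,0],[0,0,0,-0.36,0],[0,0,0,-0.48,0],[0,0,0,-0.6,0],[0,0,0,-0.72,0],[0,0,0,-0.84,0],[0,0,0,-0.96,0]]';python3 -m inch '[[0,0,0,-0.12,0],[0,0,0,-0.24,0],[0,0,0,-0.262,0],[0,0,0,-0.262,0]]'
```

```text
time: 23.05
tool_pos: [532.5, -277.1, 386.8]
tcp_rot: [-3.141, 0.0, 0.185]
contact_force: [0.9, -0.1, -1.5]
grip_width: 22.1
finger_force: 30.0
time: 23.55
tool_pos: [532.5, -277.0, 501.0]
tcp_rot: [3.136, -0.005, 0.185]
contact_force: [-0.2, 1.2, -0.9]
grip_width: 21.9
finger_force: 30.0
time: 24.22
tool_pos: [532.6, -277.1, 495.1]
tcp_rot: [-3.139, -0.0, 1.151]
contact_force: [1.0, -0.2, -1.0]
grip_width: 22.1
finger_force: 30.0
time: 24.88
tool_pos: [532.6, -277.1, 495.1]
tcp_rot: [-3.141, -0.002, 2.111]
contact_force: [0.4, 0.2, -0.2]
grip_width: 22.1
finger_force: 30.0
time: 25.55
tool_pos: [532.7, -277.1, 495.1]
tcp_rot: [3.14, -0.002, 3.071]
contact_force: [1.0, 0.0, -0.8]
grip_width: 21.4
finger_force: 30.0
time: 25.88
tool_pos: [532.7, -277.1, 495.5]
tcp_rot: [3.14, -0.001, -2.958]
contact_force: [-1.2, 0.3, -0.8]
grip_width: 21.8
finger_force: 30.0
```

```bash
python3 -m inch '[[-0.02,0.032,0,0,0],[-0.04,0.064,0,0,0],[-0.06,0.096,0,0,0],[-0.08,0.128,0,0,0],[-0.1,0.16,0,0,0],[-0.12,0.192,0,0,0],[-0.14,0.223,0,0,0],[-0.14,0.223,0,0,0]]'; python3 -m inch '[[-0.02,0.032,0,0,0],[-0.04,0.064,0,0,0],[-0.06,0.096,0,0,0],[-0.08,0.128,0,0,0],[-0.1,0.16,0,0,0],[-0.113,0.175,0,0,0],[-0.113,0.175,0,0,0]]'
python3 -m inch '[[0,0,0.025,0,0],[0,0,0.05,0,0],[0,0,0.075,0,0],[0,0,0.1,0,0],[0,0,0.115,0,0],[0,0,0.12,0,0],[0,0,0.12,0,0]]'
cat > m.py <<'E'
from h import *
np.set_printoptions(precision=1,suppress=True)
o=get_obs();print(o["time"],o["tool_pos"],o["tcp_rot"][2],o["contact_force"])
yaw=o["tcp_rot"][2]; tip=o["tool_pos"]+R.from_euler("z",yaw).apply([-69,-.3,-276])*1
tip=o["tool_pos"]+np.array([*( -69*np.array([-np.cos(yaw)*-1,-np.sin(yaw)*-1])),-276])
print("tip pred",tip)
P={n:capture(n) for n in("scene","side","wrist")}
ims=[]
for n,p in P.items():
  print(n,"pred",proj(p,tip),"hole",proj(p,[640,147.5,80]),[(np.round(q["centre"],1).tolist(),round(q["conf"],2)) for q in tip_of(p,"wand_tip")][:4],"collar",[(np.round(q["centre"],1).tolist(),round(q["conf"],2)) for q in tip_of(p,"wand_collar")][:4])
  cv2.imwrite("pics/f_%s.png"%n,p["color"][:,:,::-1]); c=proj(p,[640,147.5,100]).astype(int)
  x0,y0=np.maximum(c-[33,50],0); print(x0,y0); ims.append(cv2.resize(p["color"][y0:y0+100,x0:x0+66,::-1],(264,400),interpolation=cv2.INTER_CUBIC))
cv2.imwrite("pics/m5.png",np.hstack(ims))
E
python3 m.py
```

```text
time: 26.55
tool_pos: [630.7, -26.0, 495.6]
tcp_rot: [3.138, 0.0, -2.953]
contact_force: [-0.4, 0.8, -2.0]
grip_width: 21.6
finger_force: 30.0
time: 27.13
tool_pos: [709.1, 165.2, 494.0]
tcp_rot: [3.14, -0.002, -2.955]
contact_force: [0.5, -0.2, -1.9]
grip_width: 21.7
finger_force: 30.0
time: 27.72
tool_pos: [708.0, 159.8, 374.7]
tcp_rot: [3.142, -0.004, -2.959]
contact_force: [-0.3, 0.5, -0.4]
grip_width: 21.5
finger_force: 30.0
27.7167 [708.  159.8 374.7] -2.958857038428264 [-0.3  0.5 -0.4]
tip pred [775.9 172.4  98.7]
scene pred [415.9 265.3] hole [368.5 225.7] [([371.9, 217.0], 0.68), ([340.2, 225.0], 0.64), ([317.5, 259.9], 0.58)] collar [([318.1, 227.5], 0.97), ([341.8, 192.6], 0.8), ([385.0, 205.0], 0.63)]
336 168
side pred [317.6 140.5] hole [274.8 166.2] [([275.8, 161.9], 0.95), ([242.9, 207.1], 0.82), ([287.5, 220.5], 0.69)] collar [([244.4, 177.9], 0.91), ([285.2, 131.9], 0.82), ([290.4, 191.8], 0.72)]
241 109
wrist pred [274.4 277.6] hole [274.7 132.3] [([276.8, 34.1], 0.97), ([278.5, 134.6], 0.77), ([192.1, 104.9], 0.7)] collar [([273.7, 186.8], 0.82), ([157.0, 95.5], 0.67), ([268.9, 5.8], 0.56)]
241 82
```

```bash
python3 -m inch '[[0,0,0.01,0,0],[0,0,0.02,0,0],[0,0,0.028,0,0],[0,0,0.032,0,0],[0,0,0.032,0,0]]'; python3 -m inch '[[0.006,0,0,0,0],[0.012,0,-0.0027,0,0],[0.0175,0,-0.0055,0,0],[0.023,0,-0.0078,0,0],[0.0285,0,-0.01,0,0],[0.034,0,-0.0118,0,0],[0.0398,0,-0.0136,0,0],[0.0398,0,-0.0136,0,0]]'; python3 -m inch '[[0.006,0,-0.0013,0,0],[0.0116,0,-0.0025,0,0],[0.0175,0,-0.0033,0,0],[0.0233,0,-0.0041,0,0],[0.0295,0,-0.0045,0,0],[0.0352,0,-0.0046,0,0],[0.0352,0,-0.0046,0,0]]'
```

```text
time: 28.58
tool_pos: [708.0, 160.7, 342.1]
tcp_rot: [3.141, -0.004, -2.956]
contact_force: [0.3, 0.9, -1.3]
grip_width: 22.1
finger_force: 30.0
time: 29.25
tool_pos: [668.4, 153.3, 359.7]
tcp_rot: [-3.142, 0.002, -2.956]
contact_force: [2.6, 0.6, -0.6]
grip_width: 21.8
finger_force: 30.0
time: 29.83
tool_pos: [633.4, 146.8, 362.8]
tcp_rot: [3.142, -0.001, -2.956]
contact_force: [2.0, 0.1, 0.4]
grip_width: 22.0
finger_force: 30.0
```

```bash
python3 -m inch '[[-0.003,0,0,0,0],[-0.0065,0.001,0,0,0],[-0.0065,0.001,0.006,0,0],[-0.0065,0.001,0.012,0,0],[-0.0065,0.001,0.018,0,0],[-0.0065,0.001,0.024,0,0],[-0.0065,0.001,0.024,0,0]]'; sed -i 's/^tip=o.*$/tip=o["tool_pos"]-[0,0,295]/' m.py; python3 m.py
```

```text
time: 30.42
tool_pos: [640.4, 149.1, 336.4]
tcp_rot: [3.141, -0.004, -2.956]
contact_force: [-0.6, 1.1, -1.8]
grip_width: 22.0
finger_force: 30.0
30.4167 [640.4 149.1 336.4] -2.956403684801381 [-0.6  1.1 -1.8]
tip pred [640.4 149.1  41.4]
scene pred [366.7 239.4] hole [368.5 225.7] [([368.4, 238.3], 0.83), ([336.9, 224.9], 0.77), ([313.3, 260.4], 0.57)] collar [([341.6, 191.2], 0.73), ([321.1, 223.4], 0.68), ([368.5, 212.6], 0.64)]
336 168
side pred [274.5 177.4] hole [274.8 166.2] [([286.6, 218.5], 0.85), ([244.1, 208.9], 0.85), ([272.0, 180.2], 0.64)] collar [([245.8, 176.7], 0.95), ([271.3, 176.9], 0.68), ([274.3, 151.6], 0.59), ([288.7, 190.4], 0.58)]
241 109
wrist pred [274.7 206.2] hole [272.8 216.5] [([278.3, 206.3], 0.9), ([181.7, 165.8], 0.63)] collar [([273.7, 230.5], 0.76), ([148.2, 178.8], 0.76), ([269.5, 88.5], 0.75)]
239 173
```

View pics/m5.png

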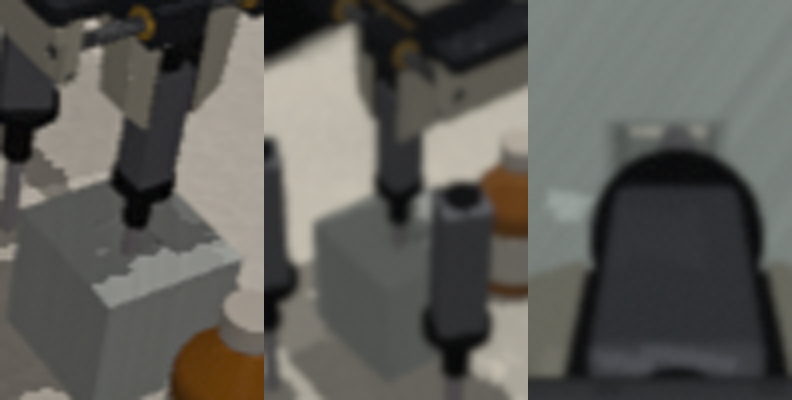

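```bash
python3 -m inch '[[0,-0.0015,0.004,0,0],[0,-0.0015,0.01,0,0],[0,-0.0015,0.016,0,0],[0,-0.0015,0.022,0,0],[0,-0.0015,0.026,0,0],[0,-0.0015,0.029,0,0],[0,-0.0015,0.029,0,0]]'; python3 -m inch '[[0,0,0.001,0,0],[0,0,0.001,0,0]]'
```

```text
time: 31.45
tool_pos: [640.9, 147.6, 308.7]
tcp_rot: [3.141, -0.002, -2.956]
contact_force: [-0.2, 0.5, -2.0]
grip_width: 21.6
finger_force: 30.0
time: 31.62
tool_pos: [641.1, 147.7, 308.8]
tcp_rot: [3.142, 0.0, -2.956]
contact_force: [0.2, -0.5, -1.6]
grip_width: 21.8
finger_force: 30.0
```

```bash
python3 -m inch '[[-0.0005,0,0.001,0,0],[-0.0005,0,0.002,0,0],[-0.0005,0,0.002,0,0]]'; python3 -m inch '[[0,0,0.001,0,0],[0,0,0.001,0,0]]'; python3 -m inch '[[0,0,0.001,0,0],[0,0,0.001,0,0]]'
```

```text
time: 31.87
tool_pos: [641.5, 147.8, 306.7]
tcp_rot: [3.142, 0.0, -2.956]
contact_force: [0.8, -0.4, -0.7]
grip_width: 21.8
finger_force: 30.0
time: 32.03
tool_pos: [641.5, 147.7, 305.6]
tcp_rot: [3.142, -0.0, -2.956]
contact_force: [0.0, -0.4, -1.8]
grip_width: 21.9
finger_force: 30.0
time: 32.2
tool_pos: [641.5, 147.7, 304.6]
tcp_rot: [3.142, -0.0, -2.956]
contact_force: [0.1, -0.7, -1.3]
grip_width: 22.0
finger_force: 30.0
```

```bash
python3 -m inch '[[0.001,0,0.001,0,0],[0.001,0,0.001,0,0]]'; python3 -m inch '[[0,0,0.001,0,0],[0,0,0.001,0,0]]'
```

```text
time: 32.37
tool_pos: [640.8, 147.6, 304.5]
tcp_rot: [3.142, 0.002, -2.956]
contact_force: [1.5, -0.1, 0.9]
grip_width: 21.9
finger_force: 30.0
time: 32.53
tool_pos: [640.7, 147.6, 304.5]
tcp_rot: [-3.141, 0.003, -2.956]
contact_force: [-0.7, -0.2, 7.4]
grip_width: 22.1
finger_force: 30.0
```

```bash
python3 -m inch '[[0,0,-0.001,0,0],[0,0,-0.001,0,0.7],[0,0,-0.001,0,0.7],[0,0,-0.001,0,0.7],[0,0,-0.001,0,0.7],[0,0,-0.001,0,0.7],[0,0,-0.001,0,0.7],[0,0,-0.001,0,0.7]]'; python3 -m inch '[[0,0,-0.015,0,0.7],[0,0,-0.04,0,0.7],[0,0,-0.07,0,0.7],[0,0,-0.1,0,0.7],[0,0,-0.13,0,0.7],[0,0,-0.15,0,0.7],[0,0,-0.15,0,0.7],[0,0,-0.15,0,0.7]]'
cat > z.py <<'E'
from h import *
np.set_printoptions(precision=1,suppress=True)
P={n:capture(n) for n in("scene","side","wrist")}
for n,p in P.items():
  print(n,"exp top",proj(p,[640,147.8,154]),"exp collar",proj(p,[640,147.8,80]))
  for t in("wand_collar","wand","bottle","timer","marker"): print(t,[(np.round(q["rect"]).tolist(),round(q["conf"],2)) for q in look_for(p,t)][:3])
  print([(np.round(q["centre"],1).tolist(),round(q["conf"],2)) for q in tip_of(p,"wand_collar")][:4])
import cv2
a=cv2.imread("pics/sc.png").astype(int);b=P["scene"]["color"][:,:,::-1].astype(int)
d=np.abs(a-b).sum(2)
print("diff wand region",d[190:235,355:385].mean(),d[225:300,375:410].mean(),d[235:290,175:225].mean())
g=lambda im:im[185:235,355:385].astype(np.uint8)
f=cv2.matchTemplate(cv2.cvtColor(b.astype(np.uint8),cv2.COLOR_BGR2GRAY),cv2.cvtColor(g(a),cv2.COLOR_BGR2GRAY),cv2.TM_CCOEFF_NORMED);print(cv2.minMaxLoc(f))
E
python3 z.py
```

```text
time: 33.2
tool_pos: [640.5, 147.6, 303.6]
tcp_rot: [3.142, -0.0, -2.956]
contact_force: [0.1, 0.1, -0.5]
grip_width: 62.7
finger_force: 0.0
time: 33.87
tool_pos: [640.4, 147.6, 455.0]
tcp_rot: [-3.141, 0.003, -2.956]
contact_force: [-0.2, -0.7, -0.7]
grip_width: 64.2
finger_force: 0.0
scene exp top [374.  196.9] exp collar [368.6 225.6]
wand_collar [([344.0, 187.0, 24.0, 74.0], 0.84), ([319.0, 220.0, 22.0, 73.0], 0.82), ([371.0, 213.0, 21.0, 38.0], 0.73)]
wand [([318.0, 224.0, 26.0, 72.0], 0.91), ([344.0, 188.0, 24.0, 71.0], 0.91), ([371.0, 212.0, 19.0, 40.0], 0.88)]
bottle [([390.0, 268.0, 37.0, 56.0], 0.94)]
timer [([200.0, 263.0, 51.0, 39.0], 0.84)]
marker [([277.0, 189.0, 15.0, 29.0], 0.46)]
[([340.8, 189.9], 0.85), ([320.7, 227.1], 0.58), ([368.3, 224.9], 0.57)]
side exp top [274.9 141.7] exp collar [274.7 166.1]
wand_collar [([288.0, 188.0, 20.0, 66.0], 0.87), ([242.0, 174.0, 15.0, 68.0], 0.71), ([277.0, 155.0, 10.0, 34.0], 0.55)]
wand [([290.0, 186.0, 22.0, 68.0], 0.94), ([241.0, 174.0, 15.0, 66.0], 0.83), ([274.0, 156.0, 17.0, 32.0], 0.68)]
bottle [([304.0, 163.0, 18.0, 44.0], 0.98), ([355.0, 283.0, 158.0, 162.0], 0.39)]
timer []
marker [([196.0, 256.0, 49.0, 9.0], 0.68), ([276.0, 154.0, 16.0, 34.0], 0.21)]
[([243.2, 177.4], 0.88), ([274.0, 164.0], 0.81), ([288.4, 191.9], 0.72)]
wrist exp top [275.  206.2] exp collar [275.2 191.7]
wand_collar [([175.0, 173.0, 69.0, 46.0], 0.92), ([274.0, 97.0, 42.0, 52.0], 0.85), ([273.0, 199.0, 28.0, 37.0], 0.65)]
wand [([279.0, 199.0, 24.0, 40.0], 0.97), ([175.0, 171.0, 68.0, 48.0], 0.94), ([274.0, 97.0, 45.0, 50.0], 0.86)]
bottle [([272.0, 243.0, 42.0, 46.0], 0.66)]
timer []
marker []
[([272.5, 190.7], 0.95), ([270.5, 104.5], 0.66)]
diff wand region 43.318518518518516 18.17447619047619 23.933090909090907
(-0.5940797924995422, 0.9180442094802856, (377, 88), (356, 185))
```

```bash
python3 -c "
from plant import *
print(get_obs()['dq']); print(close_job())"
```

```text
[ 8.78328931e-04 -4.51235045e-04 -6.07679959e-04  2.72233386e-04
 -8.27273163e-05 -9.15580258e-05]
the job is handed in; nothing more can be done
None
```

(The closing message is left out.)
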